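# Draw a carton from the bottom of the magazine and stow it in its bay

## Robot

A 7-joint arm with a two-finger parallel gripper is mounted at the origin on a cart in front of the work surface, level with it; the furniture and walls round the work are solid. World frame = base frame: x ahead of the robot, y to its left, z up, the work surface at z = 0. Lengths are in m, angles in rad, forces in N, time in s.
With the tool pointing down it reaches from about 0.425 to 0.95 m from the base axis. Payload 4.7 kg.
Tool frame: the origin (TCP) lies on the centre line of the jaws, within the pads' length; the fingertips stand robot.nose_length ahead of it and the grasp point (between the pads) lies 8 mm behind it (robot.nose_length is the distance from the TCP to the fingertips, in m); z points along the fingers, x is the direction in which the jaws open and shut, and the axes are right-handed (so a half turn about z gives the same grasp; the last joint's range is limited). The gripper opens to 85 mm and grips with 20 to 120 N. Pads are 22 mm wide; open, the fingers measure 114 mm over their backs; the gripper's body (76 mm by 85 mm) begins 54 mm behind the grasp point. The pads swing forward as they close: fully open they stand 13 mm farther back than shut.
Start: joints at [1.171, 0.469, -0.049, 1.532, 0.024, 1.141, -0.082], TCP at [0.245, -0.629, 0.242] pointing down, gripper open.
Joint ranges: [-2.59, 2.59], [-0.33, 1.99], [-1.39, 1.29], [0.1, 2.45], [-1.04, 4.18], [0.21, 1.99], [-2.66, 2.66]. Speed limits (rad/s): [2.57, 2.57, 3.14, 3.14, 3.14, 3.14, 3.14].

## Interface

Orientations are given as [roll, pitch, yaw] about the fixed x, y, z axes, in that order (R = Rz(yaw) Ry(pitch) Rx(roll)).
In Python, from plant import robot gives the robot as it stands. Calls block until the motion is done:
- robot.goto(position, orientation): joint-space move of the TCP to a pose.
- robot.move_straight(position, vel=0.15, attitude=None, contact_N=None): straight line of the TCP; attitude=None keeps the orientation; vel is the mean speed in m/s. With contact_N (N) it stops when the force on the tool has changed by that much, and returns True; else False.
- robot.move_joints(angles): joint-space move.
- robot.grip(opening, strength=None): opening from 0.0 (shut) to 1.0 (fully open); strength is the grip in N (None keeps the last); returns when the fingers have stopped.
- robot.sleep(seconds).
- robot.inverse_kinematics(position, orientation): joint angles nearest the present ones, or None.
- robot.sense(): the state.
- robot.grab_frame(name): name is "side" or "top" or "wrist"; returns a dict with "image" (400x640x3 uint8, red, green, blue), "range_z" (400x640 float32, m along the optical axis (not along the pixel's ray), 0 where there is no reading), "fx", "fy", "cx", "cy" (pixels), "R" (3x3) and "t" (3): a world point X has camera coordinates R X + t. Camera axes: x right, y down, z forward; pixel columns grow to the right and rows downward; lengths in m; the calibration is good to about 2 mm. The wrist camera is an equidistant fisheye: a pixel r from the principal point sees the ray r / f radians off the axis. A picture is of the moment at which its call begins.
A pose or a line that the arm cannot do raises robot.IKError and nothing moves.
- robot.close_job(): hands the job in, once; it reports no verdict.
The state is a dict: "t": time; "joint_pos": joint angles; "joint_velocities": joint speeds; "effort": joint torques, N m; "tcp_pos": TCP position; "tcp_rot": TCP orientation; "wrist_force": force on the tool from outside, world axes, zero at the start; "torque": the same for the moment, N m; "opening": opening from 0.0 (shut) to 1.0 (fully open).
Only numpy, scipy, OpenCV 4.12 (cv2) and the standard library are available. Lean on these libraries where they do the work, as an engineer would, in place of code of your own. Each camera call takes 0.05 s, during which the arm holds its last target. There are 200 camera calls.

## Task

Pull the blue drawer of the carton dispenser right out, lift the bottom carton out of it and lay it flat on the worktop, letting go of it. Then push the drawer fully home so that the stack drops and the next carton settles flat in the drawer's pocket. After that, take the laid-down carton again, near one end, and slide it lengthwise into the low wooden bay until it touches the back; do not displace the other things on the worktop.

Things in the scene. Friction and masses are not known exactly. Their poses are not given: they have to be found in the camera images.
- dispenser: Fixed upright carton dispenser: clear chute (69 x 153 mm outside, top 105 mm up) on a grey base, holding three stacked cartons. Origin at worktop level under the chute's centre; its -x is the front, where the blue drawer slides out; y along the cartons; z up. The chute's front face is 35 mm before the origin, its walls start 36 mm up; the base reaches 39 mm before and 150 mm behind the origin, 178 mm wide.
- drawer (a joint): Blue sliding drawer of the dispenser, in m: 0 = fully home, 0.14 = right out along the dispenser's -x (a stop at each end). Dry friction 2 N, more with the stack on it; it stays where left. Its pocket holds one carton; behind the pocket a deck 30 mm high carries the rest of the stack while it is out. Pushed home empty, it lets the next carton drop 23 mm into the pocket.
- pocket (a point): Centre of the pocket's floor in the drawer, 7 mm above the worktop: under the chute when home, 140 mm in front of the dispenser's origin when out. The carton's ends are walled in. At the middle there is a gap 72 mm wide through the 20 mm high front lip and another, 36 mm long, behind the carton, so fingers can take it there across its 54 mm width.
- pull_tab (a point): Grip point of the drawer's blue upright pull tab: 90 mm in front of the pocket's centre, 45 mm above the worktop. The tab is 14 mm thick across the pulling direction (along the dispenser's y), 28 mm long along it, its top 62 mm above the worktop; nothing stands beside it.
- carton_a: The bottom carton at the start, in the drawer's pocket, its long side along the dispenser's y: brown cardboard carton with a green band, smooth, 54 x 140 x 24 mm (x, y, z), 0.12 kg. Origin at the centre of its underside, y along its length, z up.
- carton_b: The next carton up, alike; its underside starts 31 mm above the worktop and it must end in the drawer's pocket, 7 mm above the worktop.
- carton_c: The top carton of the stack, alike.
- bay: Fixed low dark wooden bay, a roofed channel open at one end, without a floor. Origin at worktop level in the middle of its mouth, +x pointing into it, z up. Inside 62 mm wide, 32 mm high and 85 mm deep to the back stop; outside 76 mm wide, roof top 39 mm high. Two short guides 20 mm high flare out 19 mm in front of the mouth to about 79 mm wide. A carton fully home has its centre 15 mm inside the mouth and sticks 55 mm out.
- orange: Bystander: orange, 62 mm.
- honey: Bystander: honey jar with white lid, 64 mm wide, 97 mm high.
- bean_tin: Bystander: low food tin, 76 mm wide, 58 mm high.
- tea_box: Bystander: white carton with open flap, 171 mm high.

How it is judged:
By the outcome, as a careful person would: the job done as asked, in the order asked, and still so for the second after the job is handed in, with the robot touching nothing.
It also fails if it takes over 72 s, if anything falls off the work surface, if the arm or the gripper's body presses on something with over 40 N, if the wrist force passes 120 N, or if a joint passes its speed limit or range.

## Working session

There is one attempt and no reset: what is moved stays moved. The work goes in short steps, each a Python script; the robot and the scene stay as the last script left them, time stands still between calls to the robot, and variables do not carry over. Pictures are saved under pics/ and viewed, about 8 in all and at most 12, crops included, and the job is handed in when it is done.

```bash
ls; mkdir -p pics
python3 - <<'E'
from plant import robot
import cv2,numpy as np
print(robot.nose_length, robot.sense()['t'])
for n in ['top','side']:
    f=robot.grab_frame(n); np.save(f'pics/{n}0.npy',f,allow_pickle=True)
    cv2.imwrite(f'pics/{n}0.png',f['image'][:,:,::-1])
    R=f['R'];print(n,f['fx'],f['cx'],f['cy'],-R.T@f['t'],R[2], (f['range_z']>0).mean())
a=cv2.imread('pics/top0.png');b=cv2.imread('pics/side0.png')
E
```

```text
pics
0.011 0.0
top 394.8730238224371 314.81882443026046 199.5471939074482 [ 0.42929645 -0.02257447  1.37063802] [ 0.10786644 -0.01271254 -0.99408411] 0.99575
side 514.8232392231571 317.47362833877435 194.274150182432 [-0.7423619   0.39402615  1.14803211] [ 0.74558677 -0.24010171 -0.62165226] 0.99608203125
```

View pics/top0.png

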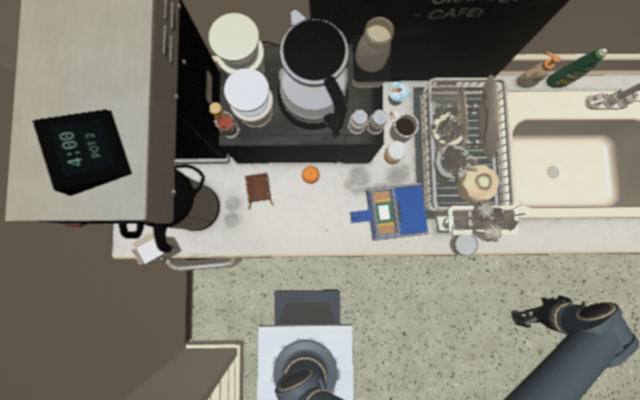

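View pics/side0.png

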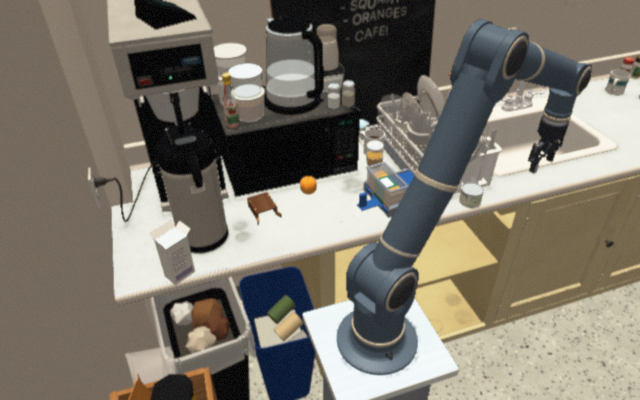

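The top view shows the blue drawer and dispenser at about (395,212) with the tab toward image left at (360,216). The bay is at (260,190) with its guides toward the robot, the orange at (310,174), a jar at (395,152), a tin at (465,245) and the tea box at (150,248). The side view agrees. Next I'll measure them with depth.

```bash
cat > h.py <<'E'
import numpy as np,cv2
def pts(f):
    v,u=np.mgrid[0:400,0:640]; z=f['range_z'].astype(float)
    P=np.stack([(u-f['cx'])/f['fx']*z,(v-f['cy'])/f['fy']*z,z],-1)
    return (P-f['t'])@f['R']
def ray(f,uv,h):
    d=f['R'].T@np.array([(uv[0]-f['cx'])/f['fx'],(uv[1]-f['cy'])/f['fy'],1]); o=-f['R'].T@f['t']
    return o+d*(h-o[2])/d[2]
def rect(P):
    (c,s,a)=cv2.minAreaRect((P[:,:2]*1000).astype(np.float32)); return np.round(c,1),np.round(s,1),round(a,1)
E
python3 - <<'E'
from h import *
f=np.load('pics/top0.npy',allow_pickle=True).item()
P=pts(f); hsv=cv2.cvtColor(f['image'],cv2.COLOR_RGB2HSV); H,S,V=[hsv[...,i] for i in range(3)]
def roi(a,b,c,d):
    m=np.zeros((400,640),bool); m[c:d,a:b]=1; return m
print('table z',np.median(P[195:215,290:340,2]),'rows x at col 300:',[np.round(P[r,300],3) for r in (165,180,240,252,256)])
blue=(H>100)&(H<125)&(S>150)&roi(330,450,170,250)
Q=P[blue]; print('blue z pct',np.percentile(Q[:,2],[1,25,50,75,99]))
for lo,hi in((.045,.075),(.02,.045),(.005,.02),(.075,.12)):
    q=Q[(Q[:,2]>lo)&(Q[:,2]<hi)]; 
    if len(q)>5: print(lo,hi,len(q),rect(q))
ch=roi(330,450,170,250)&(P[...,2]>.09)&(P[...,2]<.13); q=P[ch]; print('top of chute',len(q),rect(q))
bay=(S>100)&(V<150)&(H<20)&roi(235,285,165,215); q=P[bay]; print('bay z',np.percentile(q[:,2],[1,25,50,75,99]))
q=P[bay&(P[...,2]>.033)&(P[...,2]<.046)]; print('bay roof',len(q),rect(q))
q=P[bay&(P[...,2]<.03)]; print('bay low',len(q),rect(q))
org=(S>170)&(V>150)&(H<20)&roi(295,325,160,190);q=P[org];print('orange',q.mean(0),len(q))
a=f['image'][130:265,130:500,::-1]; cv2.imwrite('pics/c1.png',cv2.resize(a,None,fx=2.15,fy=2.15,interpolation=cv2.INTER_CUBIC))
for n,r in(('honey',roi(380,412,135,170)),('tin',roi(448,482,228,260)),('tea',roi(125,185,225,268))):
    q=P[r&(P[...,2]>.03)]; print(n,rect(q),np.percentile(q[:,2],[5,50,95]))
print([np.round(ray(f,p,.0),3) for p in ((110,240),(260,160),(350,165),(420,165))])
E
```

```text
table z 0.001238868374328744 rows x at col 300: [array([0.7  , 0.011, 0.003]), array([0.647, 0.011, 0.001]), array([0.438, 0.012, 0.002]), array([0.397, 0.013, 0.001]), array([ 0.383,  0.013, -0.009])]
blue z pct [0.02466512 0.02957355 0.0314747  0.03342369 0.03966027]
0.02 0.045 988 (array([ 537.7, -366.5]), array([149.1,  83.9]), 6.8)
top of chute 602 (array([ 552.5, -352.4]), array([203.2, 264.1]), 4.0)
bay z [0.03329089 0.03810615 0.03993198 0.04206601 0.04748705]
bay roof 483 (array([617.5, 153.8]), array([86.2, 68.8]), 7.8)
bay low 0 (array([0., 0.]), array([0., 0.]), 0.0)
orange [ 0.65671051 -0.02506656  0.06532301] 168
honey (array([ 628.8, -177.2]), array([ 91.4, 496.4]), 41.8) [0.03931185 0.09632515 0.27152489]
tin (array([ 446.5, -301.8]), array([553. ,  85.6]), 84.7) [0.04638924 0.05883395 0.20562663]
tea (array([446.7, 249.3]), array([ 96.7, 536.1]), 6.6) [0.05990257 0.1646644  0.5089696 ]
[array([0.445, 0.664, 0.   ]), array([0.72 , 0.152, 0.   ]), array([ 0.699, -0.166,  0.   ]), array([ 0.697, -0.413,  0.   ])]
```

View pics/c1.png

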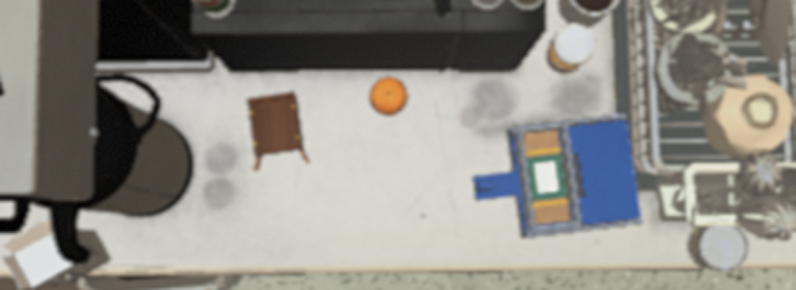

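The crop confirms the drawer is home. The tab is at crop (495,186), the pocket and chute at (547,178), and the bay roof at (275,122) with its mouth facing the robot at about yaw 7°. I'll refine these by casting rays, then go above the tab.

Run:
```python
from h import *
from plant import robot
f=np.load('pics/top0.npy',allow_pickle=True).item()
P=pts(f); hsv=cv2.cvtColor(f['image'],cv2.COLOR_RGB2HSV); H,S,V=[hsv[...,i].astype(int) for i in range(3)]
def hit(m,h): 
    vs,us=np.nonzero(m); return np.array([ray(f,(u,v),h) for u,v in zip(us,vs)])
m=np.zeros((400,640),bool); m[170:250,330:450]=1
blue=(H>100)&(H<130)&(S>130)&m
deck=blue.copy(); deck[:,:398]=0
tab=blue.copy(); tab[:,366:]=0
print('deck@.03?',rect(hit(deck,.03)),'tab n',tab.sum(), 'z',np.round(np.percentile(P[tab][:,2],[5,50,95]),3))
q=hit(tab,.03);print('tab@.03',rect(q))
gr=(H>35)&(H<95)&(S>70)&m; print('green@.103',gr.sum(),rect(hit(gr,.103)),'z',np.median(P[gr][:,2]))
br=(H>8)&(H<25)&(S>80)&m; print('brown+green',rect(hit(br|gr,.103)))
b=np.zeros_like(m); b[165:215,235:285]=1; b&=(S>90)&(H<20)&(V<170); q=hit(b,.039)
vs,us=np.nonzero(b); n=np.bincount(vs,minlength=400); rows=[r for r in range(400) if n[r]>12]
roof=b.copy(); roof[max(rows)+1:]=0
print('bay rows',min(rows),max(rows),'roof',rect(hit(roof,.039)))
p=[.53,-.17,.30]
for yaw in (.12,.12+np.pi,.12-np.pi,1.69,-1.45): 
    for s in ([.53,-.17,.3],): 
        j=robot.inverse_kinematics(s,[np.pi,0,yaw]); print(round(yaw,2),None if j is None else np.round(j,2))
```

```text
deck@.03? (array([ 537.8, -367.6]), array([155.4,  88.6]), 5.8) tab n 112 z [0.005 0.01  0.064]
tab@.03 (array([ 516.7, -188.1]), array([30.5, 47.8]), 5.8)
green@.103 77 (array([ 524.4, -261. ]), array([59.2, 47.7]), 6.3) z 0.08061387472793223
brown+green (array([ 525.5, -261.2]), array([134.6,  50.3]), 6.0)
bay rows 175 199 roof (array([618.2, 154.4]), array([85.7, 71.3]), 6.7)
0.12 [ 0.7   0.28 -0.58  1.72  0.16  1.19  0.2 ]
3.26 [-0.61  0.37  1.12  1.79 -0.36  1.21 -2.41]
-3.02 [-0.61  0.37  1.12  1.79 -0.36  1.21 -2.41]
1.69 [ 0.86  0.32 -0.79  1.71  0.24  1.21  1.7 ]
-1.45 [ 0.48  0.25 -0.3   1.73  0.08  1.18 -1.29]
```

```bash
cat >> h.py <<'E'
def fray(f,uv,h):   # wrist fisheye ray onto z=h
    a=np.array([(uv[0]-f['cx'])/f['fx'],(uv[1]-f['cy'])/f['fy']]); th=np.hypot(*a)
    d=np.array([*(a/max(th,1e-9)*np.sin(th)),np.cos(th)]); d=f['R'].T@d; o=-f['R'].T@f['t']
    return o+d*(h-o[2])/d[2]
def fhit(f,m,h):
    vs,us=np.nonzero(m); return np.array([fray(f,(u,v),h) for u,v in zip(us,vs)])
def snap(robot,n,name):
    f=robot.grab_frame(n); np.save(f'pics/{name}.npy',f,allow_pickle=True); cv2.imwrite(f'pics/{name}.png',f['image'][:,:,::-1]); return f
E
python3 - <<'E'
from h import *
from plant import robot
s=robot.sense(); p=s['tcp_pos']
robot.move_straight([p[0],p[1],.32],vel=.25)
robot.goto([.518,-.176,.25],[np.pi,0,.108])
f=snap(robot,'wrist','w1'); s=robot.sense()
print(s['t'],s['tcp_pos'],s['wrist_force'],f['fx'],-f['R'].T@f['t'],f['R'][2])
E
```

```text
2.5333 [ 0.51781066 -0.17773655  0.24998661] [-0.09911285 -0.08844648 -0.39235636] 309.70691628693146 [ 0.50969247 -0.10483612  0.38175691] [ 0.0319544  -0.28597168 -0.95770513]
```

View pics/w1.png

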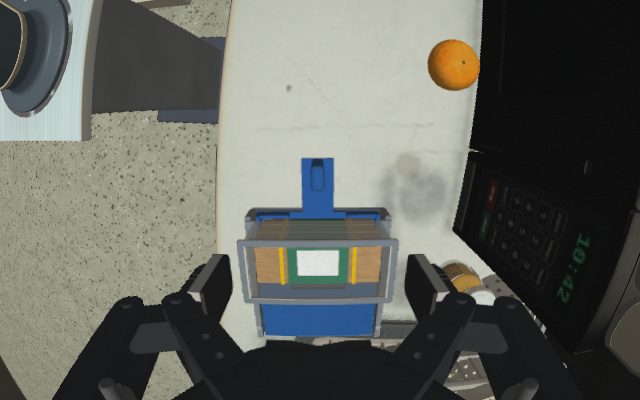

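The wrist view shows the tab upright at about (318,175) on its blue plate, and the chute rim with outer corners at about (239,240), (396,240), (398,301) and (244,303). The rim gives an independent estimate of the origin.

Run:
```python
from h import *
f=np.load('pics/w1.npy',allow_pickle=True).item()
C=np.array([fray(f,p,.105)[:2]*1000 for p in ((239,240),(396,240),(398,301),(244,303))],np.float32)
print(C.round(1),cv2.minAreaRect(C))
for p,h in (((311,162),.062),((324,162),.062),((311,190),.062),((324,190),.062),((318,162),.062),((303,158),.0),((333,158),.0)): print(p,h,fray(f,p,h).round(4))
c=f['image'][145:225,285:350]; 
hsv=cv2.cvtColor(f['image'],cv2.COLOR_RGB2HSV)
print(hsv[150:222:3,318].tolist()); print(hsv[175,300:338:2,2].tolist(), hsv[166,300:338:2,2].tolist())
z=f['range_z']; print(np.round(z[150:222:4,318],3), np.round(z[175,300:338:2],3))
```

```text
[[ 444.7 -233.8]
 [ 600.  -217.4]
 [ 618.2 -289.9]
 [ 450.1 -309.9]] ((529.6011352539062, -262.09051513671875), (169.28570556640625, 76.23871612548828), 6.788558483123779)
(311, 162) 0.062 [ 0.5082 -0.1565  0.062 ]
(324, 162) 0.062 [ 0.5217 -0.1551  0.062 ]
(311, 190) 0.062 [ 0.5113 -0.1866  0.062 ]
(324, 190) 0.062 [ 0.525  -0.1851  0.062 ]
(318, 162) 0.062 [ 0.5155 -0.1558  0.062 ]
(303, 158) 0.0 [ 0.4976 -0.1626  0.    ]
(333, 158) 0.0 [ 0.5346 -0.1586  0.    ]
[[39, 18, 204], [37, 16, 203], [37, 16, 202], [106, 155, 66], [106, 155, 69], [106, 156, 72], [107, 177, 140], [107, 185, 156], [107, 184, 157], [108, 181, 156], [107, 183, 156], [108, 182, 157], [107, 182, 154], [107, 174, 136], [108, 185, 157], [108, 184, 158], [108, 183, 156], [108, 186, 155], [108, 184, 155], [108, 184, 154], [108, 184, 155], [108, 184, 157], [108, 184, 157], [89, 107, 62]]
[200, 157, 155, 156, 157, 124, 124, 151, 155, 157, 155, 133, 129, 157, 156, 157, 164, 179, 204] [179, 162, 157, 158, 157, 139, 75, 103, 105, 106, 105, 76, 145, 158, 159, 158, 157, 181, 202]
[0.379 0.381 0.378 0.342 0.323 0.324 0.324 0.325 0.327 0.326 0.332 0.387
 0.39  0.392 0.393 0.393 0.395 0.392] [0.388 0.381 0.382 0.379 0.381 0.38  0.326 0.325 0.326 0.325 0.325 0.326
 0.38  0.381 0.381 0.382 0.381 0.387 0.387]
```

Run:
```python
from h import *
from plant import robot
y=.11; d=np.array([-np.sin(y),np.cos(y),0]); T=np.array([.518,-.174,.040])
robot.grip(.6)
robot.move_straight(T+[0,0,.05],vel=.2,attitude=[np.pi,0,y])
c=robot.move_straight(T,vel=.08,contact_N=8); print('contact',c,robot.sense()['tcp_pos'])
robot.grip(0,60); s=robot.sense(); print(s['opening'],s['wrist_force'],s['tcp_pos'])
p0=s['tcp_pos']
robot.move_straight(T+.133*d,vel=.08); s=robot.sense(); print(s['wrist_force'])
c=robot.move_straight(T+.146*d,vel=.03,contact_N=10); s=robot.sense(); print(c,s['wrist_force'],s['tcp_pos'],(s['tcp_pos']-p0)@d,s['opening'],s['t'])
robot.grip(.5)
p=robot.sense()['tcp_pos']; print(p)
robot.move_straight([p[0],p[1],.16],vel=.2)
robot.move_straight(np.array([.5275,-.2635,.22])+.2*d,vel=.25,attitude=[np.pi,0,y])
snap(robot,'wrist','w2');snap(robot,'top','t2'); print(robot.sense()['t'])
```

```text
contact False [ 0.51824767 -0.17393055  0.03998967]
0.15248669734297735 [-5.09874546 -0.82193366  5.82151299] [ 0.51623937 -0.17433825  0.04025518]
[-5.1808196  -2.14354031  6.3197904 ]
True [-1.66628189 -1.02314818  4.17226761] [ 0.50075028 -0.03525562  0.04022887] 0.13994239405990716 0.15444233570898275 7.3083
[ 0.49951037 -0.03518166  0.03925379]
8.9667
```

View pics/w2.png

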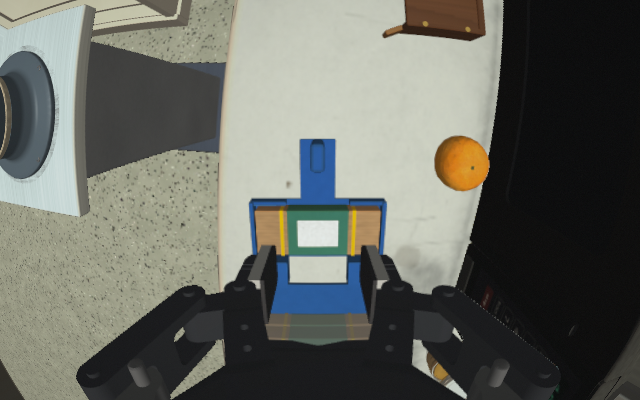

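The drawer is out by 0.140 m. Carton A's green band is centred at about (317,230), with the finger notch behind it at (318,270), the tab at (317,155), and the bay mouth and guides at the top (440,20). Now I'll measure the carton, the bay and the surroundings.

Run:
```python
from h import *
f=np.load('pics/w2.npy',allow_pickle=True).item()
hsv=cv2.cvtColor(f['image'],cv2.COLOR_RGB2HSV); H,S,V=[hsv[...,i].astype(int) for i in range(3)]
m=np.zeros((400,640),bool); m[200:262,250:390]=1
g=m&(H>60)&(H<92)&(S>60)
ct=max(cv2.findContours(g.astype(np.uint8),0,2)[0],key=cv2.contourArea)
hull=cv2.convexHull(ct)[:,0]; q=np.array([fray(f,p,.031) for p in hull]); print('green',cv2.boundingRect(ct),rect(q))
for p in ((250,206),(290,206),(347,206),(386,206),(256,256),(290,256),(347,256),(381,256),(318,206),(318,256)): print(p,fray(f,p,.031)[:2].round(4))
for p in ((290,284),(347,284)): print('notch far',p,fray(f,p,.03)[:2].round(4))
t=np.load('pics/t2.npy',allow_pickle=True).item()
hsv=cv2.cvtColor(t['image'],cv2.COLOR_RGB2HSV); H,S,V=[hsv[...,i].astype(int) for i in range(3)]
P=pts(t)
b=np.zeros_like(m); b[165:215,235:285]=1; b&=(S>90)&(H<20)&(V<170)
vs,us=np.nonzero(b); n=np.bincount(vs,minlength=400); print({r:(us[vs==r].min(),us[vs==r].max(),n[r]) for r in range(172,212) if n[r]})
```

```text
green (287, 205, 62, 50) (array([ 510.2, -118.9]), array([66.9, 58.9]), 6.3)
(250, 206) [ 0.4334 -0.0989]
(290, 206) [ 0.4776 -0.094 ]
(347, 206) [ 0.539  -0.0872]
(386, 206) [ 0.5821 -0.0825]
(256, 256) [ 0.4426 -0.1593]
(290, 256) [ 0.4823 -0.1541]
(347, 256) [ 0.5476 -0.147 ]
(381, 256) [ 0.5875 -0.1433]
(318, 206) [ 0.5078 -0.0907]
(318, 256) [ 0.5144 -0.1504]
notch far (290, 284) [ 0.485  -0.1927]
notch far (347, 284) [ 0.5534 -0.1852]
{174: (np.int64(262), np.int64(265), np.int64(4)), 175: (np.int64(255), np.int64(266), np.int64(12)), 176: (np.int64(247), np.int64(266), np.int64(20)), 177: (np.int64(246), np.int64(266), np.int64(21)), 178: (np.int64(247), np.int64(266), np.int64(20)), 179: (np.int64(247), np.int64(267), np.int64(21)), 180: (np.int64(247), np.int64(267), np.int64(21)), 181: (np.int64(247), np.int64(267), np.int64(21)), 182: (np.int64(247), np.int64(267), np.int64(21)), 183: (np.int64(247), np.int64(267), np.int64(21)), 184: (np.int64(247), np.int64(267), np.int64(21)), 185: (np.int64(248), np.int64(267), np.int64(20)), 186: (np.int64(248), np.int64(267), np.int64(20)), 187: (np.int64(248), np.int64(267), np.int64(20)), 188: (np.int64(248), np.int64(267), np.int64(20)), 189: (np.int64(248), np.int64(268), np.int64(21)), 190: (np.int64(248), np.int64(268), np.int64(21)), 191: (np.int64(248), np.int64(268), np.int64(21)), 192: (np.int64(249), np.int64(268), np.int64(20)), 193: (np.int64(249), np.int64(268), np.int64(20)), 194: (np.int64(249), np.int64(269), np.int64(21)), 195: (np.int64(249), np.int64(268), np.int64(20)), 196: (np.int64(249), np.int64(269), np.int64(21)), 197: (np.int64(249), np.int64(269), np.int64(21)), 198: (np.int64(249), np.int64(269), np.int64(21)), 199: (np.int64(249), np.int64(263), np.int64(15)), 200: (np.int64(249), np.int64(256), np.int64(8)), 201: (np.int64(250), np.int64(250), np.int64(1)), 206: (np.int64(249), np.int64(249), np.int64(1))}
```

```bash
python3 - <<'E'
from h import *
def fp(f,u,v):
    z=np.median(f['range_z'][v-1:v+2,u-1:u+2]); a=np.array([(u-f['cx'])/f['fx'],(v-f['cy'])/f['fy']]); th=np.hypot(*a)
    d=np.array([*(a/th*np.sin(th)),np.cos(th)]); return (f['R'].T@(d*z/d[2]-f['t'])).round(4)
f=np.load('pics/w2.npy',allow_pickle=True).item()
print(f['fx'],f['fy'],f['cx'],f['cy'],-f['R'].T@f['t'])
for p in ((318,230),(270,230),(365,230),(318,270),(318,165),(318,158),(318,300),(150,100),(270,120),(445,15)): print(p,fp(f,*p))
z=f['range_z']; print('col',[(v,*fp(f,318,v)) for v in range(140,176,4)])
f=np.load('pics/w1.npy',allow_pickle=True).item()
for p in ((318,270),(270,270),(318,178),(280,150),(318,242),(318,302)): print(p,fp(f,*p))
t=np.load('pics/t2.npy',allow_pickle=True).item(); hsv=cv2.cvtColor(t['image'],cv2.COLOR_RGB2HSV); H,S,V=[hsv[...,i].astype(int) for i in range(3)]
P=pts(t); m=np.zeros((400,640),bool); m[170:250,320:375]=1
g=m&(H>40)&(H<95)&(S>70); br=m&(H>8)&(H<25)&(S>80)
for h in (.031,): 
  vs,us=np.nonzero(g|br); print('top cam carton',us.min(),us.max(),vs.min(),vs.max(),rect(np.array([ray(t,p,h) for p in zip(us,vs)])),np.median(P[g|br][:,2]))
E
python3 -c "
import cv2;a=cv2.imread('pics/t2.png')[150:260,230:420];cv2.imwrite('pics/t2c.png',cv2.resize(a,None,fx=4,fy=4,interpolation=2))"
```

```text
309.70691628693146 309.70691628693146 318.11341161944296 203.1582144858436 [0.49691079 0.00772294 0.35105782]
(318, 230) [ 0.5108 -0.1182  0.0315]
(270, 230) [ 0.4574 -0.1246  0.0309]
(365, 230) [ 0.563  -0.1127  0.0314]
(318, 270) [ 5.183e-01 -1.858e-01  1.000e-04]
(318, 165) [ 0.5023 -0.0408  0.0625]
(318, 158) [ 0.5015 -0.0342  0.0624]
(318, 300) [ 0.5212 -0.2123  0.0298]
(150, 100) [ 0.1098  0.0164 -0.3002]
(270, 120) [ 0.4439 -0.0052  0.0006]
(445, 15) [0.6174 0.1355 0.0396]
col [(140, np.float64(0.5), np.float64(-0.0207), np.float64(0.0227)), (144, np.float64(0.5001), np.float64(-0.0213), np.float64(0.0595)), (148, np.float64(0.5005), np.float64(-0.0248), np.float64(0.0621)), (152, np.float64(0.5009), np.float64(-0.0285), np.float64(0.0622)), (156, np.float64(0.5013), np.float64(-0.0323), np.float64(0.0622)), (160, np.float64(0.5017), np.float64(-0.0361), np.float64(0.062)), (164, np.float64(0.5022), np.float64(-0.0399), np.float64(0.0623)), (168, np.float64(0.5026), np.float64(-0.0437), np.float64(0.0621)), (172, np.float64(0.5041), np.float64(-0.058), np.float64(0.0077))]
(318, 270) [ 0.5278 -0.2719  0.0797]
(270, 270) [ 0.4745 -0.2786  0.0791]
(318, 178) [ 0.5173 -0.1726  0.0627]
(280, 150) [ 4.681e-01 -1.553e-01  3.000e-04]
(318, 242) [ 0.523  -0.2266  0.1055]
(318, 302) [ 0.5304 -0.2969  0.1059]
top cam carton 374 374 193 201 (array([ 581.6, -242.3]), array([ 0. , 27.6]), 88.5) 0.07965514622324629
```

View pics/t2c.png

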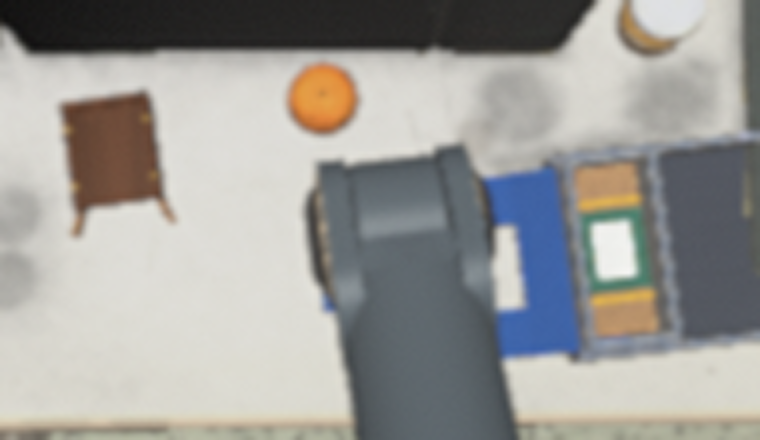

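The top crop shows the bay roof at crop (112,150), with its mouth and guides toward the robot at rows 205-235, and the deck and stack on the right. The arm hides the pocket. The depths agree: carton A's centre is about (0.511,-0.1235) and the tab is at (0.5015,-0.034). Before gripping I'll take one close look at the bay mouth and check the IK.

Run:
```python
from h import *
from plant import robot
R=np.pi
for p in ([.511,-.1235,.02],[.511,-.1235,.15],[.47,.137,.02],[.425,.13,.02],[.415,.13,.03],[.54,.145,.02]):
    for yaw in (1.68,-1.46):
        j=robot.inverse_kinematics(p,[R,0,yaw]); print(p,yaw,None if j is None else np.round(j,2))
robot.grip(.85)
robot.goto([.50,.135,.22],[R,0,1.68])
f=snap(robot,'wrist','w3'); print(robot.sense()['t'],-f['R'].T@f['t'],f['R'][2])
```

```text
[0.511, -0.1235, 0.02] 1.68 [ 0.68  0.64 -0.68  2.03  0.64  0.69  1.26]
[0.511, -0.1235, 0.02] -1.46 [ 0.29  0.54 -0.17  2.05  0.17  0.56 -1.46]
[0.511, -0.1235, 0.15] 1.68 [ 0.78  0.45 -0.8   1.95  0.41  0.91  1.46]
[0.511, -0.1235, 0.15] -1.46 [ 0.35  0.34 -0.23  1.97  0.11  0.84 -1.4 ]
[0.47, 0.137, 0.02] 1.68 [ 0.17  0.6  -0.69  2.11  0.65  0.64  0.71]
[0.47, 0.137, 0.02] -1.46 [-0.18  0.51 -0.23  2.13  0.23  0.52 -2.05]
[0.425, 0.13, 0.02] 1.68 [ 0.17  0.55 -0.7   2.21  0.66  0.59  0.66]
[0.425, 0.13, 0.02] -1.46 [-0.19  0.46 -0.25  2.23  0.25  0.47 -2.09]
[0.415, 0.13, 0.03] 1.68 [ 0.19  0.53 -0.73  2.23  0.64  0.6   0.67]
[0.415, 0.13, 0.03] -1.46 [-0.18  0.44 -0.27  2.25  0.24  0.48 -2.1 ]
[0.54, 0.145, 0.02] 1.68 [ 0.18  0.68 -0.69  1.95  0.64  0.74  0.78]
[0.54, 0.145, 0.02] -1.46 [-0.17  0.58 -0.22  1.97  0.21  0.61 -1.99]
10.3833 [0.42708726 0.12637689 0.35162427] [ 0.28711362  0.03036297 -0.9574152 ]
```

View pics/w3.png

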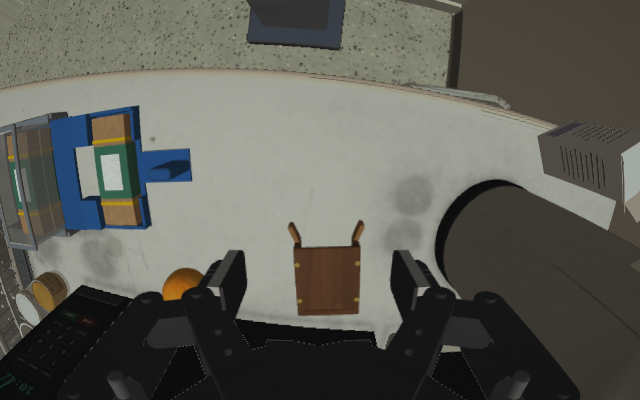

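The bay is clear: roof corners at about (294,247), (360,246), (359,313) and (299,315), and guide tips at (290,224) and (363,222). The laying area in front of it is empty.

```bash
python3 - <<'E'
from h import *
f=np.load('pics/w3.npy',allow_pickle=True).item()
for p,h in (((294,247),.039),((360,246),.039),((359,313),.039),((299,315),.039),((290,224),.02),((363,222),.02)): print(p,fray(f,p,h).round(4))
hsv=cv2.cvtColor(f['image'],cv2.COLOR_RGB2HSV); H,S,V=[hsv[...,i].astype(int) for i in range(3)]
m=np.zeros((400,640),bool); m[240:312,280:375]=1; m&=(S>90)&(V<140)&((H<20)|(H>170))
q=fhit(f,m,.039); print(rect(q))
a=q[:,:2]*1e3
E
grep -n x /dev/null
python3 - <<'E'
import sys; sys.path.insert(0,'.')
from h import *
f=np.load('pics/w3.npy',allow_pickle=True).item()
hsv=cv2.cvtColor(f['image'],cv2.COLOR_RGB2HSV)
print(hsv[236:256:2,327].tolist()); print([np.round(fray(f,(327,v),.039),4).tolist() for v in (244,247,250)])
E
```

```text
(294, 247) [0.5743 0.1151 0.039 ]
(360, 246) [0.5654 0.1881 0.039 ]
(359, 313) [0.6577 0.2024 0.039 ]
(299, 315) [0.6682 0.1282 0.039 ]
(290, 224) [0.5548 0.1075 0.02  ]
(363, 222) [0.5435 0.1906 0.02  ]
(array([610.3, 156.6]), array([97.4, 75.7]), 6.0)
[[40, 18, 167], [38, 17, 165], [38, 17, 165], [40, 18, 167], [38, 17, 166], [23, 26, 117], [11, 153, 70], [12, 139, 86], [12, 136, 86], [12, 138, 85]]
[[0.5666, 0.1511, 0.039], [0.5703, 0.1515, 0.039], [0.574, 0.152, 0.039]]
```

Run:
```python
from h import *
from plant import robot
R=np.pi; C=np.array([.511,-.1235]); L=np.array([.4719,.1372])
robot.goto([*C,.12],[R,0,1.681])
robot.move_straight([*C,.06],vel=.12)
c=robot.move_straight([*C,.022],vel=.06,contact_N=6); s=robot.sense(); print('contact',c,s['tcp_pos'],s['wrist_force'])
robot.grip(0,35); s=robot.sense(); zg=s['tcp_pos'][2]; print('grip',s['opening'],s['tcp_pos'],s['wrist_force'],s['t'])
robot.move_straight([*C,.06],vel=.08); s=robot.sense(); print(s['opening'],s['wrist_force'])
robot.move_straight([*C,.13],vel=.15)
robot.move_straight([*L,.13],vel=.2,attitude=[R,0,1.702])
snap(robot,'side','s4')
robot.move_straight([*L,zg+.004],vel=.12)
c=robot.move_straight([*L,zg-.010],vel=.03,contact_N=3); s=robot.sense(); print('down',c,s['tcp_pos'],zg,s['wrist_force'],s['opening'],s['t'])
```

```text
contact False [ 0.51119142 -0.12335605  0.02203133] [-0.58805166 -0.03640295  1.17493258]
grip 0.625188406267615 [ 0.51142998 -0.12350967  0.02246074] [-0.71108462  0.44131823  2.78116809] 13.1917
0.6178650338682333 [-0.79370333  0.37510954 -0.92680594]
down True [0.47217989 0.13712171 0.01485955] 0.02246073820857706 [ 1.15755929 -0.39755623  1.21268096] 0.6220640479241809 17.3833
```

Run:
```python
from h import *
from plant import robot
R=np.pi; L=np.array([.4719,.1372]); y=.11; d=np.array([-np.sin(y),np.cos(y),0]); T=np.array([.5005,-.0345,.040])
robot.grip(.8); robot.move_straight([*L,.14],vel=.2)
robot.grip(.5)
robot.goto([T[0],T[1],.12],[R,0,y])
f=snap(robot,'wrist','w5')
c=robot.move_straight(T,vel=.12,contact_N=8); print(c)
robot.grip(0,60); s=robot.sense(); p0=s['tcp_pos'].copy(); print(p0,s['opening'],s['wrist_force'])
p1=p0.copy(); p1[2]=.040
robot.move_straight(p1-.134*d,vel=.08); s=robot.sense(); print(s['wrist_force'],s['tcp_pos'])
c=robot.move_straight(p1-.150*d,vel=.03,contact_N=15); s=robot.sense(); print(c,s['wrist_force'],(p0-s['tcp_pos'])@d,s['opening'],s['t'])
robot.sleep(.4); print(robot.sense()['wrist_force'])
robot.grip(.5); s=robot.sense(); p=s['tcp_pos']; print(p)
robot.move_straight([p[0],p[1],.16],vel=.2)
robot.goto([.518,-.15,.25],[R,0,y])
snap(robot,'wrist','w6'); print(robot.sense()['t'])
```

```text
False
[ 0.50077453 -0.03457527  0.04085782] 0.15937641877472225 [-1.59704166 -0.0847269   6.4473081 ]
[-3.01088022  0.5836415   6.33311853] [ 0.5155679  -0.16791621  0.0408676 ]
True [-0.13921863  1.8302414   3.87031769] 0.13989543189725653 0.15447228230656274 23.2667
[-0.20160519  0.51046084  5.60564489]
[ 0.51514337 -0.17356763  0.03977565]
25.3167
```

View pics/w6.png

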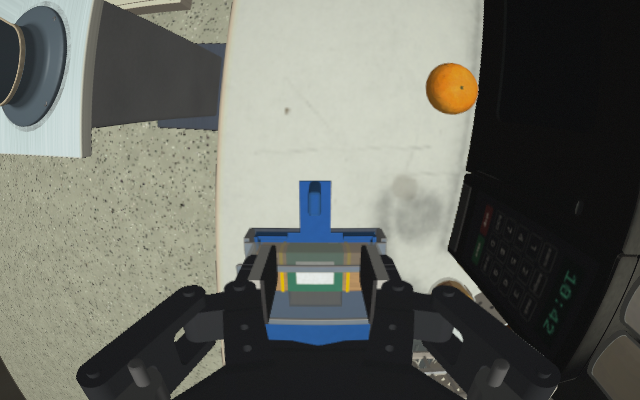

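The drawer is home after 0.1399 m of travel. The stack's green band shows in the chute at (315,272). I'll check the stack's height and flatness with depth, and look at the laid carton.

Run:
```python
from h import *
from plant import robot
def fp(f,u,v):
    z=np.median(f['range_z'][v-1:v+2,u-1:u+2]); a=np.array([(u-f['cx'])/f['fx'],(v-f['cy'])/f['fy']]); th=np.hypot(*a)
    d=np.array([*(a/th*np.sin(th)),np.cos(th)]); return (f['R'].T@(d*z/d[2]-f['t'])).round(4)
f=np.load('pics/w6.npy',allow_pickle=True).item()
for p in ((285,280),(315,280),(345,280),(300,287),(330,287),(315,258),(350,258),(280,258)): print(p,fp(f,*p))
t=snap(robot,'top','t6'); P=pts(t)
m=np.zeros((400,640),bool); m[195:232,372:396]=1
print('top cam in chute z:',np.round(P[200:226:4,376:394:3,2],3).tolist())
robot.goto([.45,.134,.25],[np.pi,0,1.702])
g=snap(robot,'wrist','w7'); print(robot.sense()['t'])
hsv=cv2.cvtColor(g['image'],cv2.COLOR_RGB2HSV); H,S,V=[hsv[...,i].astype(int) for i in range(3)]
br=((H>8)&(H<28)&(S>70)&(V>90))|((H>55)&(H<95)&(S>70))
br[:100]=0; ct=max(cv2.findContours(cv2.morphologyEx(br.astype(np.uint8),3,np.ones((9,9))),0,2)[0],key=cv2.contourArea)
print(cv2.boundingRect(ct),rect(np.array([fray(g,p,.024) for p in ct[:,0]])))
```

```text
(285, 280) [ 0.4913 -0.2758  0.0549]
(315, 280) [ 0.5276 -0.2709  0.0556]
(345, 280) [ 0.5639 -0.267   0.0558]
(300, 287) [ 0.5104 -0.2832  0.0556]
(330, 287) [ 0.547  -0.2792  0.0552]
(315, 258) [ 0.5232 -0.2285  0.0802]
(350, 258) [ 0.5611 -0.2245  0.0801]
(280, 258) [ 0.4854 -0.2329  0.0805]
top cam in chute z: [[0.583, 0.585, 0.583, 0.577, 0.592, 0.593], [0.597, 0.598, 0.595, 0.593, 0.598, 0.596], [0.603, 0.603, 0.598, 0.596, 0.601, 0.601], [0.606, 0.608, 0.604, 0.599, 0.604, 0.603], [0.61, 0.612, 0.609, 0.605, 0.603, 0.602], [0.618, 0.616, 0.612, 0.608, 0.602, 0.599], [0.619, 0.621, 0.616, 0.613, 0.608, 0.598]]
26.5417
(296, 135, 48, 112) (array([471.4, 137.5]), array([138.8,  54.8]), 7.8)
```

View pics/w7.png

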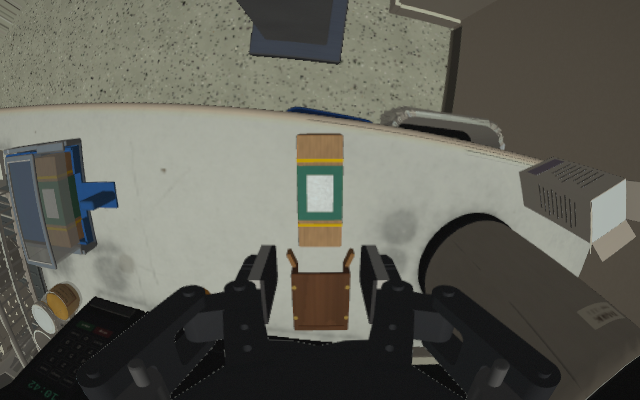

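The stack top is flat at z≈0.0553, which means B rests at 7 mm. Carton A lies at (0.4714,0.1375), 7.8°, in line with the bay: carton columns 297-343, guides 289-352. Next I grip it 52 mm behind its centre, so the fingers stay clear of the guides, and slide it in.

Run:
```python
from h import *
from plant import robot
g=np.load('pics/w7.npy',allow_pickle=True).item()
l,r=fray(g,(291,272),.039),fray(g,(350.5,272),.039); print('mouth',(l+r)/2, 'tips',(fray(g,(288.5,250),.02)+fray(g,(353,250),.02))/2)
R=np.pi; a=.131; u=np.array([np.cos(a),np.sin(a),0]); G=np.array([.4714,.1372,0])-.052*u; att=[R,0,a+R/2]
robot.grip(.8)
robot.goto([G[0],G[1],.08],att)
c=robot.move_straight([G[0],G[1],.0155],vel=.08,contact_N=6); print('c',c)
robot.grip(0,35); s=robot.sense(); p=s['tcp_pos'].copy(); p[2]=.0155; print(s['opening'],p,s['wrist_force'],s['t'])
for k in (.05,.095):
    c=robot.move_straight(p+k*u,vel=.06,contact_N=12); s=robot.sense(); print(k,c,s['tcp_pos'],s['wrist_force'])
    if c: break
else:
    c=robot.move_straight(p+.126*u,vel=.025,contact_N=8); s=robot.sense(); print('end',c,s['tcp_pos'],(s['tcp_pos']-p)@u,s['wrist_force'],s['t'])
```

```text
mouth [0.56925143 0.15175154 0.039     ] tips [0.54748747 0.14900192 0.02      ]
c False
0.6196355845493632 [0.42031389 0.13054206 0.0155    ] [-0.05944374  0.15090442  3.95193381] 28.8583
0.05 False [0.47063052 0.13734082 0.01601166] [1.08113529 0.16039107 4.69664281]
0.095 False [0.5151177  0.14328588 0.01604184] [-0.11510259 -0.05118713  5.28594503]
end True [0.53503907 0.14593142 0.01604693] 0.11575243119732144 [-0.50101518 -0.87965916  5.31889734] 31.6083
```

Run:
```python
from h import *
from plant import robot
a=.131; u=np.array([np.cos(a),np.sin(a),0])
s=robot.sense(); p=s['tcp_pos'].copy(); print(s['wrist_force'])
c=robot.move_straight(p+.004*u,vel=.02,contact_N=15); s=robot.sense(); print(c,(s['tcp_pos']-p)@u,s['wrist_force'])
robot.grip(.78); p=robot.sense()['tcp_pos']
robot.move_straight([p[0],p[1],.10],vel=.15)
robot.move_straight([.46,.136,.25],vel=.25)
g=snap(robot,'wrist','w8'); snap(robot,'top','t8'); print(robot.sense()['t'])
hsv=cv2.cvtColor(g['image'],cv2.COLOR_RGB2HSV); H,S,V=[hsv[...,i].astype(int) for i in range(3)]
e=[v for v in range(150,290) if 8<H[v,320]<28 and S[v,320]>70 and V[v,320]>90]; print(e[:1],e[-1:], fray(g,(320,e[0]),.024) if e else 0)
```

```text
[-0.50101518 -0.87965916  5.31889734]
False 0.0004233764303790705 [-8.74641933 -0.90363091  8.97810134]
33.8833
[223] [249] [0.51746114 0.14546841 0.024     ]
```

View pics/w8.png

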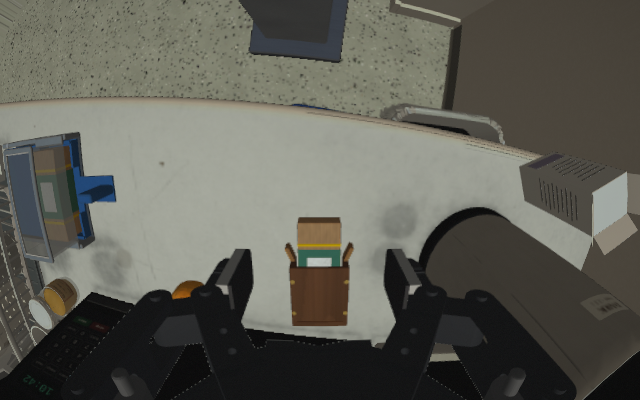

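The carton is in the bay: its outer end is at row 223, x≈0.517, which is about 53 mm out of the mouth. The last push met 9 N with only 0.4 mm of movement, so it is against the back. I'll do a quick check of the bystanders and then hand in.

Run:
```python
from h import *
from plant import robot
a=np.load('pics/top0.npy',allow_pickle=True).item()['image'];b=robot.grab_frame('top')['image']
def o(i):
    h=cv2.cvtColor(i,cv2.COLOR_RGB2HSV); m=(h[...,1]>170)&(h[...,2]>150)&(h[...,0]<20); m[:160]=0;m[190:]=0;m[:,:295]=0;m[:,325:]=0
    v,u=np.nonzero(m); return u.mean(),v.mean(),m.sum()
print('orange',o(a),o(b))
for n,(x0,x1,y0,y1) in dict(honey=(380,412,135,170),tin=(448,482,228,260),tea=(125,185,225,268)).items():
    print(n,np.abs(a[y0:y1,x0:x1].astype(int)-b[y0:y1,x0:x1]).mean().round(2))
robot.sleep(.3); print(robot.sense()['t'],robot.close_job())
```

```text
orange (np.float64(310.26785714285717), np.float64(174.14285714285714), np.int64(168)) (np.float64(310.311377245509), np.float64(174.1377245508982), np.int64(167))
honey 5.61
tin 5.55
tea 4.31
the job is handed in; nothing more can be done
34.2333 None
```

The whole job was done in the order asked and handed in at about 34 s.

- **Drawer out:** I gripped the tab and pulled the drawer to its stop, with 0.1399 m of travel measured.
- **Carton A laid down:** I lifted it out through the finger gaps and laid it flat in front of the bay. The wrist camera then showed it at (0.471, 0.1375), turned 7.8°, in line with the bay.
- **Drawer home:** I pushed it back to its stop, again 0.1399 m. Depth inside the chute put the stack top flat at 55 mm, so carton B rests at 7 mm in the pocket.
- **Carton A into the bay:** I gripped it near its outer end and slid it in until it touched after about 116 mm (115 mm expected). A further push met about 9 N and moved it only 0.4 mm, so it is against the back stop. Its end sticks out about 53 mm (55 mm expected). I then let go and backed away.

**Last checks:**
- **Bystanders:** The orange had not moved. The honey jar, tin and tea box changed by only about 4–6 grey levels between the first and last top images; I took that as image noise and did not locate them again.
- **Checks that disagreed:** The top and wrist cameras differed by 2–4 mm sideways on the bay's position, so I used a value in between. My attempt to read the stack height from the last top view failed because the arm was in the way, so that figure comes from the wrist camera alone.

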